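# Drop a batch of steel balls through the gate and hold it up

### The arm

A 6-joint arm with a two-finger parallel gripper is mounted at the origin on the work surface. World frame = base frame: x ahead of the robot, y to its left, z up, the work surface at z = 0. Lengths are in m, angles in rad, forces in N, time in s.
With the tool pointing down it reaches from about 0.375 to 0.975 m from the base axis. Payload 3.8 kg.
Tool frame: the origin (TCP) lies on the centre line of the jaws, within the pads' length; the fingertips stand 17 mm ahead of it and the grasp point (between the pads) lies 2 mm behind it (tips_ahead is the distance from the TCP to the fingertips, in m); y points along the fingers, z is the direction in which the jaws open and shut, and the axes are right-handed (so a half turn about y gives the same grasp; the last joint's range is limited). The gripper opens to 88 mm and grips with 3 to 60 N. Pads are 18 mm wide; open, the fingers measure 123 mm over their backs; the gripper's body (75 mm by 187 mm) begins 45 mm behind the grasp point.
Start: joints at [-1.26, 0.264, 1.604, -0, 1.274, -0.037], TCP at [0.23, -0.635, 0.256] pointing down, gripper open.
Joint ranges: [-2.63, 2.63], [-0.94, 2.18], [0.31, 2.57], [-1.31, 4.45], [0, 2.66], [-2.55, 2.55]. Speed limits (rad/s): [2.57, 2.57, 3.14, 3.14, 3.14, 3.14].

### API

Orientations are given as a unit quaternion [x, y, z, w].
In Python, from plant import get_obs, get_image, get_calibration, job_done, search_frame, trace, pinpoint, tips_ahead gives the robot as it stands.
- The arm moves only by the tool jog_arm, never from a script. Its argument "deltas" is a list that holds one entry, the list of rows, each a list of 5 numbers: the shift along the world's x, y, z in m, then the turn about the world's z in degrees, then the opening, from 0 (shut) to 1 (fully open). In form: [[[x, y, z, yaw, jaw], ...]]. A call has 1 to 20 rows; each row is the pose to reach, as a shift and turn from the pose commanded when the call began; what a row does not reach only later rows make up. A row lasts 1/12 s, in which the tool goes at most 41.7 mm and 7.16 degrees, less where a joint would pass 70% of its speed; a pose out of reach is approached as far as the arm can. A call with a gripper value outside its range is refused whole. The fingers move at their own pace and stop on an object; "force" is the grip in N (left out, the last holds). Time passes only in rows, so rows that repeat a pose let the fingers close. It gives the time, the measured TCP pose, the force and the opening at its end, in the units of the state.
- get_obs(): the state, without advancing time (a new reading comes with each control period).
- get_image(name): name is "side" or "top"; returns (picture, depth): 420x560x3 uint8, red, green, blue; 420x560 float32, m along the optical axis (not along the pixel's ray), 0 where there is no reading.
- get_calibration(name): a dict with "mtx" (3x3 intrinsics, pixels), "rvec" (rotation vector, rad) and "tvec" (3), from world to camera coordinates, as OpenCV has them. Camera axes: x right, y down, z forward; pixel columns grow to the right and rows downward; lengths in m; the calibration is good to about 2 mm. A picture is of the moment at which its call begins. get_calibration takes no time and is no camera call.
- job_done(): hands the job in, once; it reports no verdict.
Trained networks look in the newest picture that a camera, given by its name, has taken for a name from the list of things; names that differ only in an ending like _2 or _b are one class to them, and where a whole thing is asked for, a point or a joint stands for the part that bears it (a point fixed in the world has none). Each returns a list of dicts, best first, with "confidence" (0 to 1); they miss things now and then, are a little off and sometimes report something else, mostly with a low value. They report only what shows in the picture. A call takes as long as a camera call.
- search_frame(name, camera): "centre" ([x, y, z] in m, in the coordinates of the camera as it stood for that picture, good to about 4 mm: the middle of the surface that is visible of it).
- trace(name, camera): "pixels" (420x560 bool, what is visible of it).
- pinpoint(name, camera): "centre" ([x, y, z] in m, in the coordinates of the camera as it stood for that picture, good to about 4 mm: a listed point, or the origin of a listed thing).
The state is a dict: "time_s": time; "q": joint angles; "qvel": joint speeds; "joint_efforts": joint torques, N m; "ee_pos": TCP position; "tool_rot": TCP orientation; "contact_force": force on the tool from outside, world axes, zero at the start; "moment": the same for the moment, N m; "finger_gap": finger opening in m.
Only numpy, scipy, OpenCV 4.12 (cv2) and the standard library are available. Lean on these libraries where they do the work, as an engineer would, in place of code of your own. Each camera call takes 0.05 s, during which the arm holds its last target.

### The job

Tip the tub by its crank handle until all five steel balls have rolled into the chute, then turn the tub back upright. Then tug the drop gate up by its tab, leaving the release knob alone until you have tugged: if the gate is caught, let it down, slide the release knob all the way along its slot, away from the gate, and pull the gate up again. Finish while gripping the gate and holding it raised near its top stop, with all five balls run out into the tray and the other things on the bench left where they are.

Things in the scene. Friction and masses are not known exactly. Their poses are not given: they have to be found in the camera images.
- stand: Fixed steel stand. Origin on the bench under the middle of the chute; z up. Balls travel along its -y: tub at +y, sloping chute, drop gate at y=-85 mm, tray. Crank and release are on its -x side (towards the robot). Gate guides at x=+-68 mm are 180 mm high; the tub's posts at x=+-70, y=+100 mm are 240 mm high.
- chute_end (a point): Middle of the chute's lower lip, (0,-125,63) mm in the stand's frame. The chute is 117 mm wide inside and its floor falls 23 degrees from 163 mm high at y=+115 mm to 80 mm high at the gate.
- catch_box (a point): Centre of the top (170 mm high) of the grey catch housing beside the gate, 78 x 44 mm; the catch inside cannot be seen. (-113,-85,170) mm in the stand's frame.
- tub (a joint): Tilt of the tub in rad: 0 upright (as at the start), grows as it tips towards the chute (turning about the stand's +x axis through point tub_pivot), stop at 2.2. A stiff hinge (about 0.35 N m): it stays where it is left. At about 2.0 the balls all run out within a second. Upright means under 0.12.
- tub_pivot (a point): Point on the tub's fixed turning axis, directly in line with the place to grip the crank (stand frame -128, +100, 225 mm); axes as the stand's.
- crank (a point): Middle of the crank handle, on its axis: round black rubber bar, 14 mm thick, 72 mm long, parallel to the stand's x, 90 mm from the turning axis. Upright: straight above the pivot (315 mm high). Tipping swings it towards -y and down: 37 mm below the pivot at 2.0 rad. It may turn between fingers that hold it from above, closing along the stand's y. The flat crank arm is 44 mm to +x of this point.
- gate: Drop gate with upright pull tab; origin at the middle of the tab's top edge, 227 mm high when shut, 287 mm at the top stop. Tab: plain plate 44 mm wide (stand x), 10 mm thick (stand y), free over its top 60 mm. 0.35 kg; falls shut when let go. If caught it lifts only about 7 mm, then stops hard; caught or not differs from start to start. The 28 mm balls pass under it once raised 35 mm.
- release (a joint): Travel of the release, m: 0 home (as at the start), 0.03 fully slid, along the stand's -x. About 1.5 N of friction; it stays where it is left. Any catch is off once it has been slid fully.
- release_knob (a point): Centre of the top of the release knob: an upright round steel peg, 16 mm thick, standing 43 mm above its slide plate on the catch housing; 218 mm above the bench. Moves with the release.
- tray: Loose open steel tray 170 x 170 mm, 50 mm high, walls 4 mm, under the chute's end; origin at the centre of its underside.
- ball0_center (a point): Centre of steel ball 1 of 5: 28 mm across, 60 g; in the tub at the start.
- ball1_center (a point): Centre of steel ball 2 of 5: 28 mm across, 60 g; in the tub at the start.
- ball2_center (a point): Centre of steel ball 3 of 5: 28 mm across, 60 g; in the tub at the start.
- ball3_center (a point): Centre of steel ball 4 of 5: 28 mm across, 60 g; in the tub at the start.
- ball4_center (a point): Centre of steel ball 5 of 5: 28 mm across, 60 g; in the tub at the start.
- cube_a: Bystander, to be left alone: 100 mm steel-plate cube, origin under its centre.
- cube_b: Bystander, to be left alone: a second 100 mm steel-plate cube.
- tape: Bystander, to be left alone: roll of paper tape lying flat, 90 mm across, 24 mm high.
- hammer: Bystander, to be left alone: wooden-handled hammer lying flat in front of the chute.
- brush: Bystander, to be left alone: wooden hand brush lying flat.
- flat_bar: Bystander, to be left alone: flat steel bar 35 x 200 x 6 mm.
- angle: Bystander, to be left alone: piece of steel angle, 50 x 160 x 50 mm.
- spray: Bystander, to be left alone: plain grey spray can, 56 mm across, 170 mm high.

How it is judged:
By the outcome, as a careful person would: the job done as asked, in the order asked, and still so for the second after the job is handed in, while the arm keeps its last pose, push and grip.
It also fails if it takes over 72 s, if anything falls off the work surface, if the arm or the gripper's body presses on something with over 40 N, if the wrist force passes 120 N, or if a joint passes its speed limit or range.

## Working session

There is one attempt and no reset: what is moved stays moved. The work goes in short steps, Python scripts to look and compute and a tool call to move; the robot and the scene stay as the last step left them, time stands still between calls to the robot, and variables do not carry over. Pictures are saved under pics/ and viewed, and the job is handed in when it is done.

Besides the shell and the picture viewer there is one more tool, called after "Request:" as name(argument=value, ...) on one line, values as JSON. jog_arm: Moves the arm, as the interface text tells. Its arguments: {"type":"object","properties":{"deltas":{"type":"array","items":{"type":"array","items":{"type":"array","items":{"type":"number"}}}},"force":{"type":"number"}},"required":["deltas"]}

```bash
ls; mkdir -p pics; cat > h.py <<'E'
import numpy as np,cv2
from plant import *
def c2w(p,cam):
    c=get_calibration(cam);R=cv2.Rodrigues(np.array(c['rvec'],float))[0];return R.T@(np.array(p)-np.array(c['tvec']).ravel())
def snap(cam,fn):
    im,d=get_image(cam);cv2.imwrite('pics/'+fn,im[:,:,::-1]);return im,d
def pp(n,cam):
    r=pinpoint(n,cam)
    return [(np.round(c2w(x['centre'],cam),4).tolist(),round(x['confidence'],2)) for x in r[:2]]
E
python3 - <<'E'
from h import *
o=get_obs();print({k:np.round(v,3).tolist() for k,v in o.items()})
for cam in('side','top'):
    snap(cam,cam+'0.png')
    for n in ['stand','chute_end','catch_box','tub_pivot','crank','gate','release_knob','tray']:
        print(cam,n,pp(n,cam))
print(get_obs()['time_s'],tips_ahead)
E
```

```text
pics
{'time_s': 0.0, 'q': [-1.26, 0.265, 1.605, -0.0, 1.274, -0.037], 'qvel': [-0.002, -0.0, -0.0, -0.001, 0.001, -0.001], 'joint_efforts': [0.003, -50.211, -35.687, 0.073, 0.029, -0.0], 'ee_pos': [0.23, -0.634, 0.254], 'tool_rot': [-0.122, 0.697, -0.696, 0.122], 'contact_force': [-0.14, 0.248, 0.18], 'moment': [0.049, -0.006, -0.012], 'finger_gap': 0.088}
side stand [([0.6068, 0.097, 0.0058], 0.81)]
side chute_end [([0.6428, -0.021, 0.0653], 0.67)]
side catch_box [([0.5209, -0.0145, 0.1714], 0.95), ([0.4936, -0.164, -0.0018], 0.74)]
side tub_pivot [([0.4564, 0.1522, 0.2258], 0.58), ([0.7397, 0.062, 0.0006], 0.53)]
side crank [([0.4538, 0.1586, 0.3134], 0.64)]
side gate [([0.6268, 0.0171, 0.2296], 0.74), ([0.7116, 0.1977, 0.003], 0.54)]
side release_knob [([0.5356, -0.0114, 0.2186], 0.59)]
side tray [([0.664, -0.1, -0.0013], 0.64)]
top stand [([0.6088, 0.0898, 0.0014], 0.7)]
top chute_end [([0.6442, -0.0323, 0.0647], 0.95), ([0.5203, -0.0243, 0.1716], 0.58)]
top catch_box [([0.5224, -0.0213, 0.173], 0.64), ([0.3917, 0.3903, 0.001], 0.4)]
top tub_pivot [([0.4561, 0.1548, 0.2276], 0.86)]
top crank [([0.4564, 0.1548, 0.3129], 0.82), ([0.6409, -0.0328, 0.0667], 0.7)]
top gate [([0.6303, 0.0123, 0.2246], 0.64), ([0.571, 0.2477, 0.1977], 0.41)]
top release_knob [([0.5317, -0.0133, 0.2194], 0.51), ([0.3948, 0.3915, 0.0013], 0.48)]
top tray [([0.6606, -0.1036, 0.0022], 0.67)]
0.9 0.017
```

View pics/side0.png

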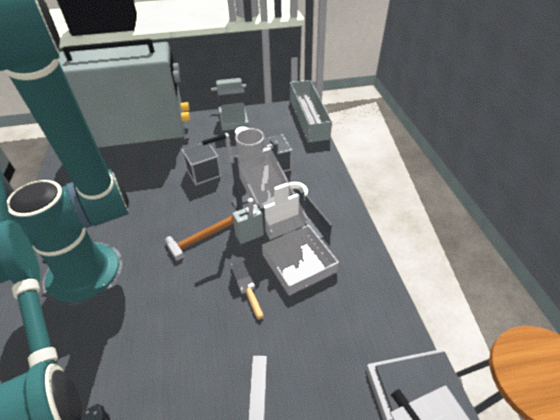

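View pics/top0.png

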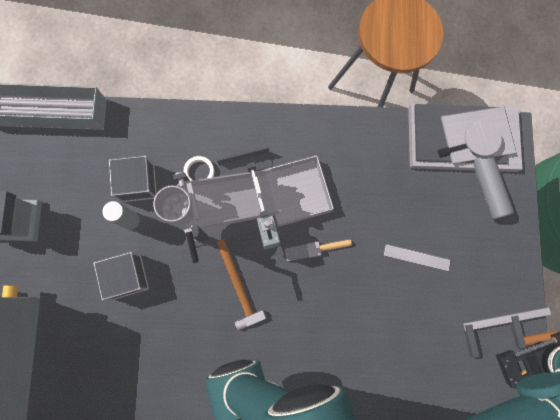

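```bash
python3 - <<'E'
from h import *
from scipy.optimize import least_squares
L={'s':(0,0),'c':(0,-.125),'b':(-.113,-.085),'p':(-.128,.1),'k':(-.128,.1),'g':(0,-.085)}
M=[('s',.6068,.097),('c',.6428,-.021),('b',.5209,-.0145),('p',.4564,.1522),('k',.4538,.1586),('g',.6268,.0171),('s',.6088,.0898),('c',.6442,-.0323),('b',.5224,-.0213),('p',.4561,.1548),('k',.4564,.1548),('g',.6303,.0123)]
f=lambda v:np.ravel([[v[0]+np.cos(v[2])*L[n][0]-np.sin(v[2])*L[n][1]-x,v[1]+np.sin(v[2])*L[n][0]+np.cos(v[2])*L[n][1]-y] for n,x,y in M])
r=least_squares(f,[.6,.09,.2],loss='soft_l1',f_scale=.003);print(r.x,np.degrees(r.x[2]));print(np.round(f(r.x).reshape(-1,2)*1e3,1))
x,y,t=r.x
for n in L:print(n,x+np.cos(t)*L[n][0]-np.sin(t)*L[n][1],y+np.sin(t)*L[n][0]+np.cos(t)*L[n][1])
from scipy.spatial.transform import Rotation as R
print(R.from_quat(get_obs()['tool_rot']).as_matrix().round(3))
E
```

```text
[0.60680725 0.09502372 0.28501132] 16.329945731696167
[[ 0.  -2. ]
 [-0.8 -3.9]
 [ 1.4 -3.8]
 [-0.5  2.8]
 [ 2.1 -3.6]
 [ 3.9 -3.6]
 [-2.   5.2]
 [-2.2  7.4]
 [-0.1  3. ]
 [-0.2  0.2]
 [-0.5  0.2]
 [ 0.4  1.2]]
s 0.6068072538833713 0.09502372037576622
c 0.6419532931770942 -0.024933588371821525
b 0.5222651534952835 -0.018319269094118892
p 0.4558541382908632 0.15500002313706424
k 0.4558541382908632 0.15500002313706424
g 0.6307065606031028 0.01345275042740654
[[-0.94   0.     0.341]
 [-0.341 -0.    -0.94 ]
 [-0.    -1.     0.   ]]
```

```bash
python3 - <<'E'
from h import *
im,d=get_image('top')
c=get_calibration('top');K=np.array(c['mtx']);R=cv2.Rodrigues(np.array(c['rvec'],float))[0];t=np.array(c['tvec']).ravel()
v,u=np.mgrid[:420,:560];P=np.stack([(u-K[0,2])/K[0,0]*d,(v-K[1,2])/K[1,1]*d,d],-1);W=(P-t)@R
cv2.imwrite('pics/z.png',cv2.resize(im[130:290,80:360,::-1],None,fx=2.8,fy=2.8,interpolation=cv2.INTER_NEAREST))
def box(n,x,y,rx,ry,z0,z1):
    m=(abs(W[...,0]-x)<rx)&(abs(W[...,1]-y)<ry)&(W[...,2]>z0)&(W[...,2]<z1)&(d>0)
    q=W[m];print(n,len(q),q.mean(0).round(4),q.min(0).round(3),q.max(0).round(3))
    cc=np.cov(q[:,:2].T);w,e=np.linalg.eigh(cc);print(' ax',np.degrees(np.arctan2(e[1,1],e[0,1])),np.sqrt(12*w))
box('crank',.456,.155,.06,.04,.30,.33)
box('tab',.63,.0135,.04,.03,.21,.24)
box('guidetab',.63,.0135,.09,.04,.165,.24)
box('box',.522,-.018,.045,.04,.16,.18)
box('knob',.534,-.012,.02,.02,.205,.23)
for i in range(3):
  for cam in('top','side'):
    if i or cam=='side': get_image(cam)
    for n in('crank','gate','release_knob'):print(cam,n,pp(n,cam)[:1])
E
```

```text
crank 224 [0.463  0.1563 0.3204] [0.423 0.139 0.3  ] [0.501 0.176 0.328]
 ax -163.7451445526978 [0.01479035 0.08248465]
tab 73 [0.6278 0.0132 0.2262] [0.608 0.005 0.212] [0.651 0.022 0.233]
 ax -163.79776647445416 [0.01023356 0.04640606]
guidetab 310 [0.6074 0.0076 0.1875] [ 0.54  -0.026  0.166] [0.703 0.043 0.233]
 ax -163.65544919525314 [0.02507831 0.18986842]
box 458 [ 0.5196 -0.0188  0.1712] [ 0.479 -0.049  0.162] [0.564 0.011 0.18 ]
 ax -162.63251467507317 [0.04518554 0.08192803]
knob 34 [ 0.5328 -0.0147  0.2176] [ 0.526 -0.021  0.208] [ 0.541 -0.008  0.224]
 ax -174.57737226337449 [0.01359824 0.01531596]
top crank [([0.4569, 0.1539, 0.3132], 0.77)]
top gate [([0.6263, 0.0133, 0.2246], 0.46)]
top release_knob [([0.5325, -0.0149, 0.2203], 0.65)]
side crank [([0.4568, 0.1551, 0.3126], 0.88)]
side gate [([0.386, 0.0722, 0.0016], 0.75)]
side release_knob [([0.3857, 0.0713, 0.003], 0.66)]
top crank [([0.457, 0.1554, 0.3163], 0.92)]
top gate [([0.5327, -0.0136, 0.2175], 0.71)]
top release_knob [([0.458, 0.156, 0.3128], 0.53)]
side crank [([0.4518, 0.1541, 0.3144], 0.85)]
side gate [([0.6268, 0.0174, 0.2263], 0.59)]
side release_knob [([0.5337, -0.0118, 0.2174], 0.68)]
top crank [([0.4569, 0.1567, 0.3133], 0.86)]
top gate [([0.6297, 0.013, 0.225], 0.59)]
top release_knob [([0.5316, -0.0108, 0.2194], 0.48)]
side crank [([0.4541, 0.1553, 0.3172], 0.87)]
side gate [([0.6268, 0.0199, 0.2286], 0.94)]
side release_knob [([0.5356, -0.0111, 0.2186], 0.51)]
```

View pics/z.png

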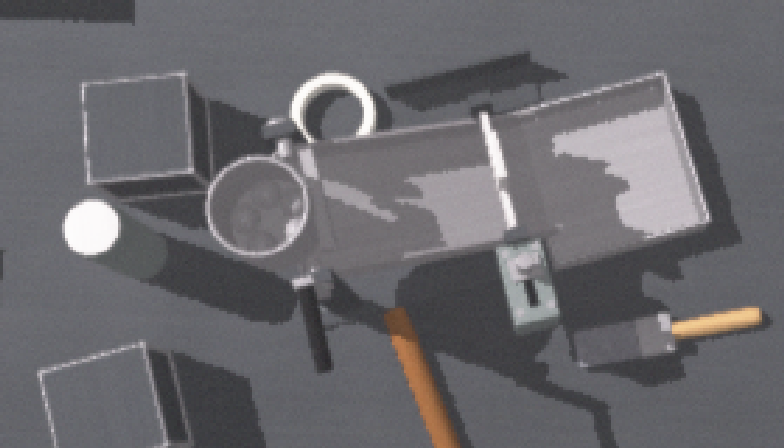

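Request:
jog_arm(deltas=[[[0.03,0.03,0.03,0,1],[0.06,0.06,0.06,-1,1],[0.09,0.09,0.09,-2,1],[0.12,0.12,0.12,-3,1],[0.15,0.15,0.144,-3.6,1],[0.18,0.18,0.144,-3.6,1],[0.21,0.21,0.144,-3.6,1],[0.23,0.245,0.144,-3.6,1],[0.25,0.28,0.144,-3.6,1],[0.26,0.32,0.144,-3.6,1],[0.27,0.36,0.144,-3.6,1],[0.27,0.4,0.144,-3.6,1],[0.27,0.44,0.144,-3.6,1],[0.26,0.48,0.144,-3.6,1],[0.255,0.52,0.144,-3.6,1],[0.25,0.56,0.144,-3.6,1],[0.245,0.6,0.144,-3.6,1],[0.24,0.64,0.144,-3.6,1],[0.235,0.68,0.144,-3.6,1],[0.23,0.72,0.144,-3.6,1]]], force=25)

```text
time_s: 3.77
ee_pos: [0.4623, 0.0628, 0.4001]
tool_rot: [0.1, -0.7, 0.7, -0.101]
contact_force: [0.6, -0.6, 1.1]
finger_gap: 0.0879
```

Request:
jog_arm(deltas=[[[-0.005,0.035,0,0,1],[-0.01,0.068,0,0,1],[-0.01,0.068,0,0,1],[-0.01,0.068,-0.025,0,1],[-0.01,0.068,-0.05,0,1],[-0.01,0.068,-0.07,0,1],[-0.01,0.068,-0.087,0,1],[-0.01,0.068,-0.087,0,1],[-0.01,0.068,-0.087,0,1]]])

```text
time_s: 4.52
ee_pos: [0.4526, 0.1285, 0.312]
tool_rot: [0.101, -0.7, 0.7, -0.1]
contact_force: [1.3, -1.3, 1.9]
finger_gap: 0.0881
```

```bash
python3 - <<'E'
from h import *
im,d=get_image('side')
cv2.imwrite('pics/s1.png',cv2.resize(im[100:280,150:350,::-1],None,fx=3,fy=3))
im,d=get_image('top')
cv2.imwrite('pics/t1.png',cv2.resize(im[130:290,80:360,::-1],None,fx=2.8,fy=2.8))
print(get_obs()['ee_pos'])
E
```

```text
[0.45385481 0.12886692 0.31417514]
```

View pics/s1.png

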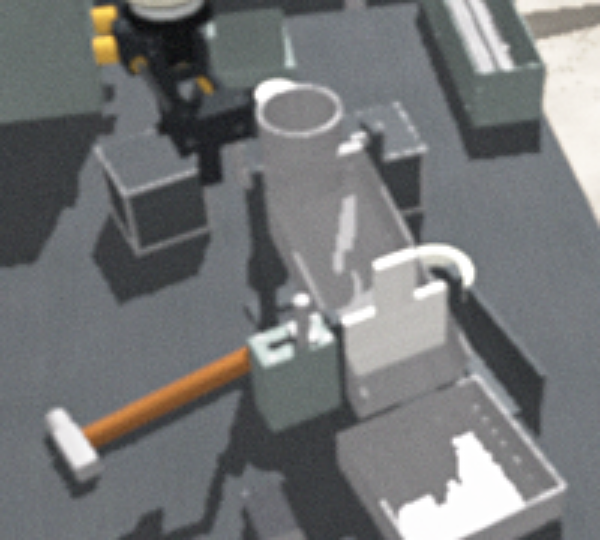

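View pics/t1.png

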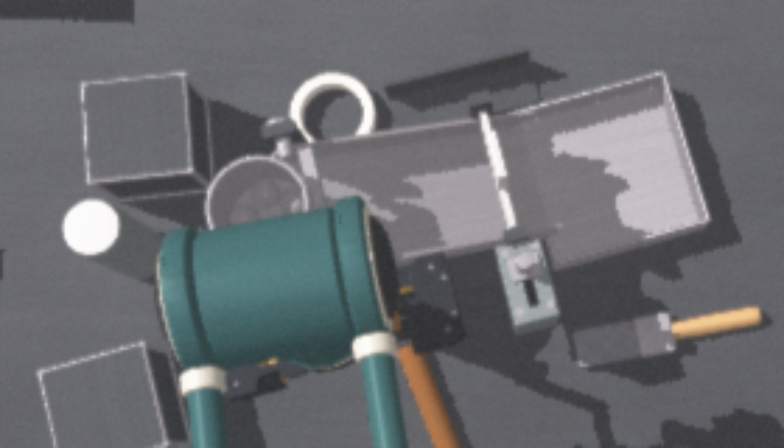

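Request:
jog_arm(deltas=[[[-0.002,0.012,0,0,1],[-0.003,0.0245,0,0,1],[-0.003,0.0245,0,0,1],[-0.003,0.0245,0,0,1],[-0.003,0.0245,0,0,0],[-0.003,0.0245,0,0,0],[-0.003,0.0245,0,0,0],[-0.003,0.0245,0,0,0],[-0.003,0.0245,0,0,0],[-0.003,0.0245,0,0,0]]], force=25)

```text
time_s: 5.45
ee_pos: [0.4501, 0.1534, 0.3127]
tool_rot: [0.1, -0.7, 0.7, -0.1]
contact_force: [-0.2, 0.1, 0.8]
finger_gap: 0.0501
```

Request:
jog_arm(deltas=[[[0,0,0,0,0],[0,0,0,0,0],[0,0,0,0,0],[0,0,0,0,0],[0,0,0,0,0],[0,0,0,0,0],[0,0,0,0,0]]])

```text
time_s: 6.03
ee_pos: [0.4499, 0.1543, 0.3128]
tool_rot: [-0.101, 0.701, -0.699, 0.1]
contact_force: [-1.9, 3.9, -0.0]
finger_gap: 0.0124
```

```bash
python3 - <<'E'
import numpy as np
for t in np.arange(.12,2.05,.12).tolist()+[2.0,2.04]:
    h=-.09*np.sin(t);print(round(t,2),[round(float(x),3) for x in(-.281*h,.96*h,-.09*(1-np.cos(t)))])
E
```

```text
0.12 [0.003, -0.01, -0.001]
0.24 [0.006, -0.021, -0.003]
0.36 [0.009, -0.03, -0.006]
0.48 [0.012, -0.04, -0.01]
0.6 [0.014, -0.049, -0.016]
0.72 [0.017, -0.057, -0.022]
0.84 [0.019, -0.064, -0.03]
0.96 [0.021, -0.071, -0.038]
1.08 [0.022, -0.076, -0.048]
1.2 [0.024, -0.081, -0.057]
1.32 [0.024, -0.084, -0.068]
1.44 [0.025, -0.086, -0.078]
1.56 [0.025, -0.086, -0.089]
1.68 [0.025, -0.086, -0.1]
1.8 [0.025, -0.084, -0.11]
1.92 [0.024, -0.081, -0.121]
2.04 [0.023, -0.077, -0.131]
2.0 [0.023, -0.079, -0.127]
2.04 [0.023, -0.077, -0.131]
```

Request:
jog_arm(deltas=[[[0.003,-0.01,-0.001,0,0],[0.006,-0.021,-0.003,0,0],[0.009,-0.03,-0.006,0,0],[0.012,-0.04,-0.01,0,0],[0.014,-0.049,-0.016,0,0],[0.017,-0.057,-0.022,0,0],[0.019,-0.064,-0.03,0,0],[0.021,-0.071,-0.038,0,0],[0.022,-0.076,-0.048,0,0],[0.024,-0.081,-0.057,0,0]]])

```text
time_s: 6.87
ee_pos: [0.4727, 0.076, 0.2552]
tool_rot: [-0.101, 0.703, -0.697, 0.1]
contact_force: [-6.7, 19.0, 1.9]
finger_gap: 0.0117
```

Request:
jog_arm(deltas=[[[0.0,-0.001,-0.01,0,0],[0,-0.002,-0.02,0,0],[0,-0.002,-0.031,0,0],[0,-0.001,-0.042,0,0],[0,0.001,-0.052,0,0],[-0.001,0.004,-0.062,0,0],[-0.002,0.007,-0.069,0,0],[-0.002,0.007,-0.069,0,0]]])

```text
time_s: 7.53
ee_pos: [0.4732, 0.0735, 0.1852]
tool_rot: [0.101, -0.695, 0.704, -0.101]
contact_force: [8.8, -20.8, -11.2]
finger_gap: 0.0103
```

```bash
python3 - <<'E'
from h import *
im,d=get_image('side')
cv2.imwrite('pics/s2.png',cv2.resize(im[100:280,150:350,::-1],None,fx=3,fy=3))
im,d=get_image('top')
cv2.imwrite('pics/t2.png',cv2.resize(im[130:290,80:360,::-1],None,fx=2.8,fy=2.8))
o=get_obs();print(o['ee_pos'],o['contact_force'])
E
```

```text
[0.47320481 0.07349728 0.18516405] [  8.42443619 -21.4904719  -10.2910629 ]
```

View pics/s2.png

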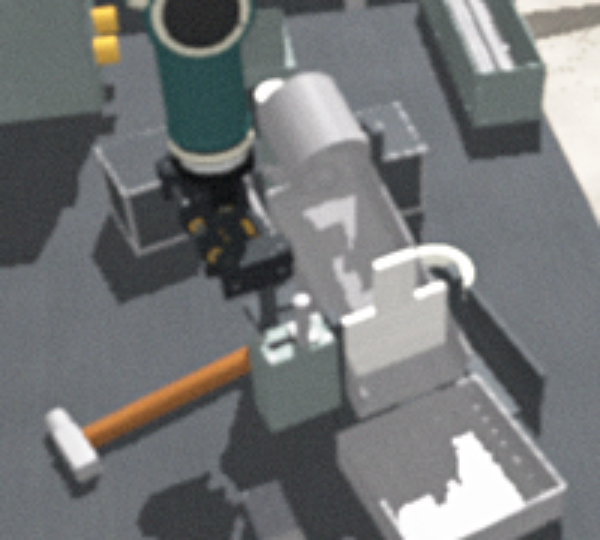

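View pics/t2.png

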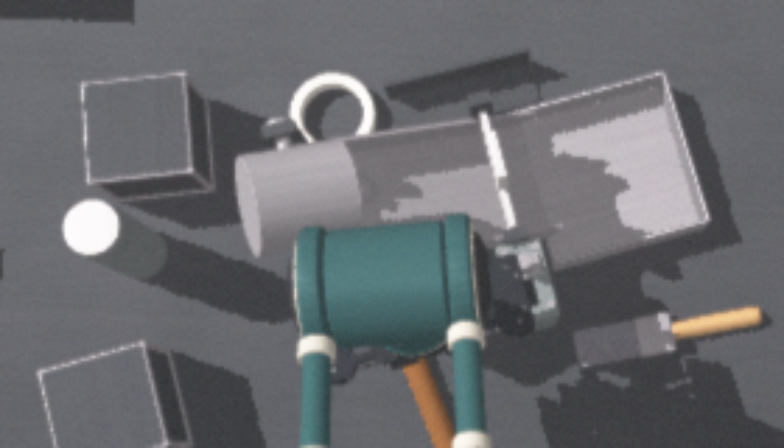

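Request:
jog_arm(deltas=[[[0.0005,-0.001,0,0,0],[0.001,-0.002,0,0,0],[0.001,-0.002,0,0,0],[0.001,-0.002,0,0,0],[0.001,-0.002,0,0,0],[0.001,-0.002,0,0,0]]])

```text
time_s: 8.13
ee_pos: [0.4733, 0.0734, 0.1852]
tool_rot: [0.101, -0.697, 0.703, -0.1]
contact_force: [4.5, -13.9, -7.4]
finger_gap: 0.0101
```

```bash
python3 - <<'E'
from h import *
im,d=get_image('side')
cv2.imwrite('pics/s3.png',cv2.resize(im[110:240,220:320,::-1],None,fx=4.5,fy=4.5))
im,d=get_image('top')
cv2.imwrite('pics/t3.png',cv2.resize(im[130:290,80:360,::-1],None,fx=2.8,fy=2.8))
o=get_obs();print(o['ee_pos'],o['contact_force'],o['moment'],o['finger_gap'])
for cam in('top','side'):
  print(pp('crank',cam))
  for i in range(5):print(cam,pp(f'ball{i}_center',cam))
c=get_calibration('top');K=np.array(c['mtx']);R=cv2.Rodrigues(np.array(c['rvec'],float))[0];t=np.array(c['tvec']).ravel()
v,u=np.mgrid[:420,:560];P=np.stack([(u-K[0,2])/K[0,0]*d,(v-K[1,2])/K[1,1]*d,d],-1);W=(P-t)@R
S=(W-[.6068,.095,0])@np.array([[.9597,-.281,0],[.281,.9597,0],[0,0,1]])
for x0 in(-.02,.0,.02):
  m=(abs(S[...,0]-x0)<.003)&(S[...,1]>-.08)&(S[...,1]<.25)&(d>0)
  q=S[m];q=q[np.argsort(-q[:,1])];print(x0,(q[::2,1:]*1000).round().astype(int).tolist())
E
```

```text
[0.47327231 0.07340736 0.1851611 ] [  5.15778572 -13.33264845  -7.25407358] [-1.75031461 -0.63624374  0.04356167] 0.010189704891533896
[]
top [([0.5828, 0.0161, 0.1007], 0.53)]
top [([0.6474, 0.036, 0.1041], 0.55)]
top [([0.6172, 0.0255, 0.0998], 0.59)]
top [([0.3913, 0.3914, 0.0021], 0.43), ([0.6663, 0.0572, 0.1083], 0.39)]
top [([0.6464, 0.0365, 0.1051], 0.68), ([0.5957, 0.0401, 0.1086], 0.57)]
[([0.479, 0.0749, 0.1943], 0.95)]
side []
side []
side []
side []
side [([0.7133, 0.1969, 0.0049], 0.19)]
-0.02 [[248, 2], [245, 5], [243, 2], [240, 1], [237, 0], [236, -7], [233, 6], [231, -1], [227, 3], [223, 5], [220, 5], [219, -3], [215, 0], [212, -1], [209, 0], [206, 0], [199, 4], [198, -2], [194, 3], [192, -7], [190, 3], [188, 1], [185, -3], [182, -1], [179, 0], [176, 0], [173, 4], [171, -4], [168, -2], [165, -3], [160, 6], [158, 2], [155, -1], [147, 244], [142, 257], [137, 273], [134, 284], [130, 294], [126, 302], [124, 310], [123, 305], [121, 310], [120, 308], [119, 302], [116, 312], [114, 311], [113, 305], [112, 301], [110, 298], [108, 303], [106, 303], [105, 301], [104, 302], [102,
[... 2989 characters left out ...]
7], [72, 289], [70, 287], [68, 287], [66, 286], [64, 285], [63, 286], [61, 287], [59, 285], [57, 282], [54, 283], [52, 283], [49, 282], [47, 133], [46, 278], [45, 279], [44, 281], [42, 278], [42, 280], [39, 130], [36, 125], [33, 134], [31, 127], [28, 129], [26, 127], [22, 129], [20, 121], [14, 122], [12, 120], [9, 120], [7, 116], [5, 125], [3, 119], [0, 119], [-3, 114], [-5, 112], [-8, 116], [-11, 114], [-13, 112], [-17, 108], [-19, 105], [-22, 107], [-25, 107], [-28, 102], [-30, 98], [-33, 103], [-36, 102], [-38, 97], [-41, 97], [-44, 97], [-47, 95], [-50, 93], [-54, 107], [-57, 112], [-59, 113], [-62, 120], [-65, 111], [-66, 116], [-69, 122], [-72, 117], [-75, 108], [-77, 116], [-80, 110]]
```

View pics/s3.png

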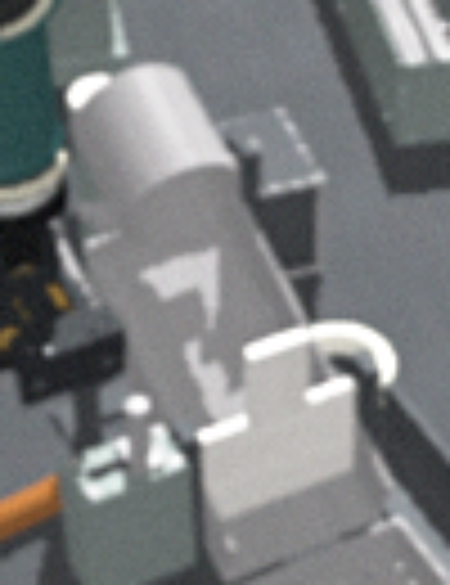

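View pics/t3.png

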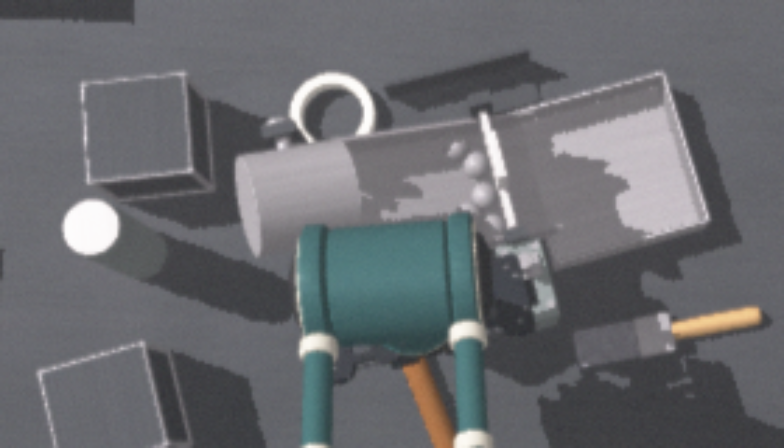

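Request:
jog_arm(deltas=[[[0.0,0,-0.004,0,0],[0.0,0.0,-0.008,0,0],[0.0,0.001,-0.01,0,0],[0,0.001,-0.01,0,0],[0,0.001,-0.01,0,0],[0,0.001,-0.01,0,0]]], force=40)

```text
time_s: 9.33
ee_pos: [0.4725, 0.0764, 0.1765]
tool_rot: [0.101, -0.698, 0.701, -0.1]
contact_force: [-1.6, -6.5, 1.1]
finger_gap: 0.0099
```

```bash
python3 - <<'E'
from h import *
im,d=get_image('top')
cv2.imwrite('pics/t4.png',cv2.resize(im[160:250,190:310,::-1],None,fx=6,fy=6,interpolation=cv2.INTER_CUBIC))
o=get_obs();print(o['ee_pos'],o['contact_force'],o['moment'],o['finger_gap'])
get_image('side');print(pp('crank','side'))
E
```

```text
[0.4725382  0.07637423 0.17649748] [-1.53084426 -7.5202455   1.63249524] [-0.75152629  0.31735936  0.06067392] 0.010100647016578253
[([0.478, 0.0769, 0.1872], 0.57)]
```

View pics/t4.png

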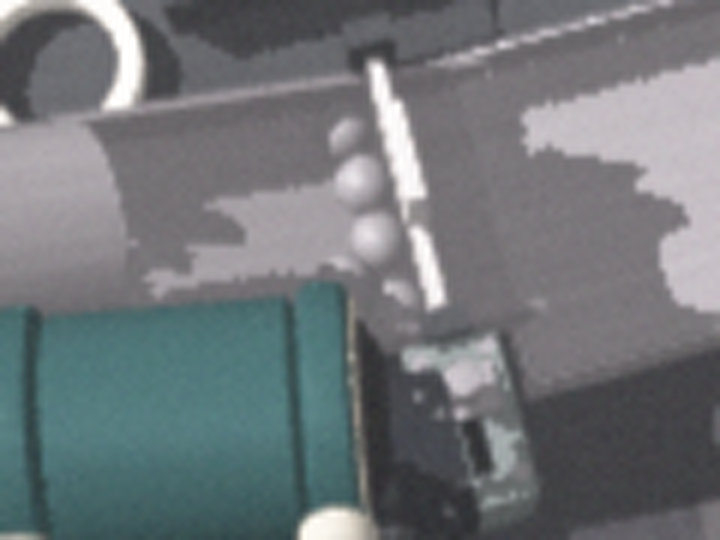

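Request:
jog_arm(deltas=[[[0.001,-0.002,0.006,0,0],[0.002,-0.005,0.017,0,0],[0.002,-0.006,0.027,0,0],[0.002,-0.006,0.038,0,0],[0.002,-0.006,0.049,0,0],[0.001,-0.005,0.059,0,0],[0.001,-0.002,0.07,0,0],[-0.001,0.003,0.079,0,0],[-0.002,0.008,0.089,0,0],[-0.004,0.015,0.097,0,0],[-0.006,0.022,0.105,0,0]]])

```text
time_s: 10.4
ee_pos: [0.4669, 0.097, 0.2815]
tool_rot: [0.101, -0.697, 0.703, -0.1]
contact_force: [0.9, -7.2, -4.1]
finger_gap: 0.0097
```

Request:
jog_arm(deltas=[[[-0.003,0.008,0.006,0,0],[-0.005,0.017,0.012,0,0],[-0.008,0.027,0.016,0,0],[-0.011,0.036,0.019,0,0],[-0.014,0.047,0.021,0,0],[-0.017,0.057,0.022,0,0],[-0.017,0.058,0.022,0,0],[-0.017,0.058,0.022,0,0]]])

```text
time_s: 11.07
ee_pos: [0.4504, 0.1555, 0.3046]
tool_rot: [0.101, -0.697, 0.703, -0.101]
contact_force: [-1.0, -10.6, 3.4]
finger_gap: 0.0099
```

```bash
python3 - <<'E'
from h import *
im,d=get_image('top')
cv2.imwrite('pics/t5.png',cv2.resize(im[130:290,80:360,::-1],None,fx=2.8,fy=2.8))
im,d=get_image('side')
cv2.imwrite('pics/s5.png',cv2.resize(im[100:280,150:350,::-1],None,fx=3,fy=3))
o=get_obs();print(o['ee_pos'],o['contact_force'],o['moment'],o['finger_gap'])
for i in range(3):get_image('side');print(pp('crank','side'))
E
```

```text
[0.450374   0.15552184 0.3045524 ] [ -1.43015843 -10.77038155   3.81673235] [-1.4630443   0.09608884 -0.04137558] 0.01003698067109998
[([0.454, 0.1562, 0.3126], 0.85), ([0.7143, 0.1982, 0.007], 0.34)]
[([0.4539, 0.1573, 0.3127], 0.63)]
[([0.4551, 0.1585, 0.3156], 0.96)]
```

View pics/s5.png

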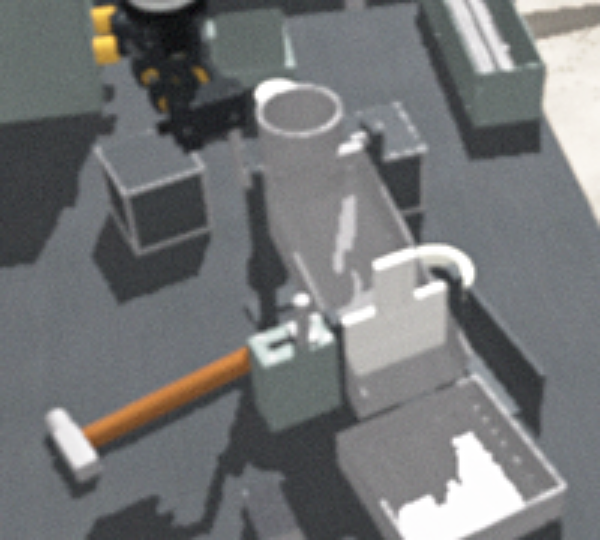

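View pics/t5.png

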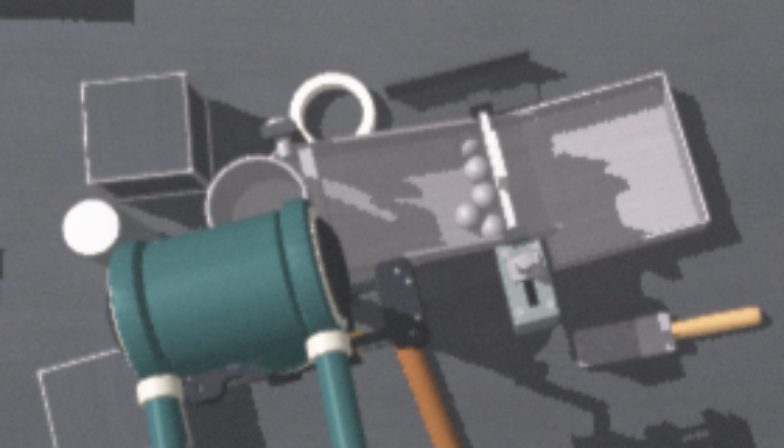

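Request:
jog_arm(deltas=[[[0,0,0,0,0.6],[0,0,0,0,0.6],[0,0,0,0,0.6],[0,0,0,0,0.6],[0,0,0,0,0.6],[0,0,0,0,0.6],[0,0,0,0,0.6],[0,0,0.02,0,0.6],[0,0,0.05,0,0.6],[0,0,0.08,0,0.6],[0,0,0.1,0,0.6],[0,0,0.1,0,0.6]]])

```text
time_s: 12.47
ee_pos: [0.452, 0.1592, 0.4093]
tool_rot: [-0.097, 0.7, -0.699, 0.104]
contact_force: [-0.1, -0.1, 0.5]
finger_gap: 0.0533
```

```bash
python3 - <<'E'
from h import *
im,d=get_image('side');o=get_obs();print(o['ee_pos'],o['contact_force'],o['moment'],o['finger_gap'])
for i in range(2):get_image('side');print(pp('crank','side'),pp('gate','side'))
get_image('top');print(pp('crank','top'),pp('gate','top'))
E
```

```text
[0.45123222 0.15896662 0.40650276] [ 0.1947561   0.04211485 -0.50224023] [-0.00484334  0.01102141 -0.01049429] 0.0527586665816667
[([0.4529, 0.1573, 0.3134], 0.98)] [([0.628, 0.0165, 0.2276], 0.91), ([0.5223, -0.0163, 0.1707], 0.5)]
[([0.456, 0.1575, 0.3155], 0.86)] [([0.6267, 0.0219, 0.2276], 0.59), ([0.4901, -0.165, -0.0044], 0.21)]
[([0.4578, 0.1524, 0.2253], 0.37), ([0.5212, -0.0219, 0.1718], 0.29)] [([0.4723, -0.4673, 0.0034], 0.75), ([0.6298, 0.0161, 0.224], 0.69)]
```

Request:
jog_arm(deltas=[[[0.03,-0.025,0,0,0.7],[0.06,-0.05,0,0,0.7],[0.09,-0.075,0,0,0.7],[0.12,-0.1,0,0,0.7],[0.15,-0.125,0,0,0.7],[0.1765,-0.1445,0,0,0.7],[0.1765,-0.1445,0,0,0.7],[0.1765,-0.1445,-0.03,0,0.7],[0.1765,-0.1445,-0.06,0,0.7],[0.1765,-0.1445,-0.09,0,0.7],[0.1765,-0.1445,-0.12,0,0.7],[0.1765,-0.1445,-0.14,0,0.7],[0.1765,-0.1445,-0.14,0,0.7]]])

```text
time_s: 14.05
ee_pos: [0.6228, 0.0145, 0.2571]
tool_rot: [-0.104, 0.701, -0.699, 0.097]
contact_force: [-0.9, 0.2, -0.9]
finger_gap: 0.0617
```

```bash
python3 - <<'E'
from h import *
im,d=get_image('side')
cv2.imwrite('pics/s6.png',cv2.resize(im[100:280,150:350,::-1],None,fx=3,fy=3))
o=get_obs();print(o['ee_pos'],o['contact_force'],o['moment'],o['finger_gap'])
for i in range(2):get_image('side');print(pp('crank','side'),pp('gate','side'))
get_image('top');print(pp('crank','top'))
from scipy.spatial.transform import Rotation as R
print(R.from_quat(get_obs()['tool_rot']).as_matrix().round(3))
E
```

```text
[0.62425865 0.01446063 0.26030532] [-0.5269087   0.39551343 -0.83755984] [0.04775801 0.00768918 0.00118591] 0.061568658902047275
[([0.4515, 0.1564, 0.3112], 0.57)] [([0.6255, 0.0186, 0.2282], 0.92)]
[([0.4538, 0.1543, 0.3138], 0.92)] [([0.625, 0.0194, 0.2242], 0.65)]
[([0.4582, 0.1551, 0.3118], 0.92), ([0.6729, 0.3815, 0.0008], 0.36)]
[[-0.96   0.003  0.281]
 [-0.281 -0.    -0.96 ]
 [-0.003 -1.     0.001]]
```

View pics/s6.png

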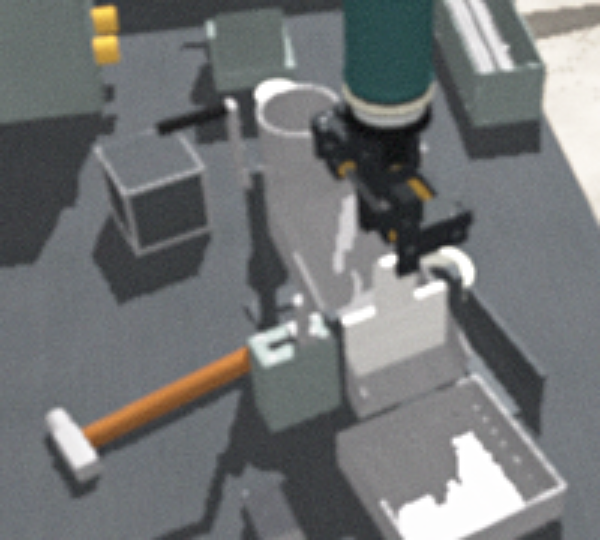

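Request:
jog_arm(deltas=[[[0.002,0.001,-0.02,0,0.7],[0.002,0.001,-0.04,0,0.7],[0.002,0.001,-0.057,0,0.7],[0.002,0.001,-0.057,0,0.7],[0.002,0.001,-0.057,0,0.7],[0.002,0.001,-0.057,0,0],[0.002,0.001,-0.057,0,0],[0.002,0.001,-0.057,0,0],[0.002,0.001,-0.057,0,0],[0.002,0.001,-0.057,0,0],[0.002,0.001,-0.057,0,0],[0.002,0.001,-0.057,0,0],[0.002,0.001,-0.057,0,0],[0.002,0.001,-0.057,0,0],[0.002,0.001,-0.057,0,0],[0.002,0.001,-0.057,0,0]]], force=25)

```text
time_s: 15.83
ee_pos: [0.6285, 0.0153, 0.2067]
tool_rot: [-0.101, 0.7, -0.7, 0.1]
contact_force: [-1.1, 0.9, 1.5]
finger_gap: 0.0097
```

Request:
jog_arm(deltas=[[[0,0,0.003,0,0],[0,0,0.006,0,0],[0,0,0.008,0,0],[0,0,0.01,0,0],[0,0,0.011,0,0],[0,0,0.011,0,0]]])

```text
time_s: 16.33
ee_pos: [0.6284, 0.0153, 0.2141]
tool_rot: [-0.101, 0.7, -0.7, 0.1]
contact_force: [8.4, 2.7, -16.7]
finger_gap: 0.0096
```

Request:
jog_arm(deltas=[[[0,0,0.001,0,0],[0,0,0.002,0,0],[0,0,0.002,0,0]]])

```text
time_s: 16.58
ee_pos: [0.6284, 0.0153, 0.2143]
tool_rot: [-0.101, 0.7, -0.7, 0.1]
contact_force: [11.7, 2.0, -24.2]
finger_gap: 0.0096
```

```bash
python3 - <<'E'
from h import *
for i in range(3):get_image('side');print(pp('gate','side'))
print(get_obs()['contact_force'])
E
```

```text
[([0.4573, 0.1577, 0.2269], 0.23)]
[([0.6286, 0.0193, 0.2354], 0.75)]
[([0.626, 0.0169, 0.236], 0.7)]
[ 11.49138247   2.43169563 -23.94581506]
```

Request:
jog_arm(deltas=[[[0,0,-0.004,0,0],[0,0,-0.008,0,0],[0,0,-0.012,0,0],[0,0,-0.014,0,0],[0,0,-0.014,0,0],[0,0,-0.014,0,0]]])

```text
time_s: 17.38
ee_pos: [0.6285, 0.0153, 0.2067]
tool_rot: [-0.1, 0.7, -0.7, 0.101]
contact_force: [-1.4, 3.1, 0.9]
finger_gap: 0.0096
```

Request:
jog_arm(deltas=[[[0,0,0,0,0.6],[0,0,0,0,0.6],[0,0,0,0,0.6],[0,0,0,0,0.6],[0,0,0,0,0.6],[0,0,0,0,0.6],[0,0,0,0,0.6],[0,0,0.02,0,0.6],[0,0,0.045,0,0.6],[0,0,0.063,0,0.6],[0,0,0.063,0,0.6],[-0.025,-0.008,0.063,0,0.6],[-0.06,-0.018,0.063,0,0.6],[-0.095,-0.0286,0.063,0,0.6],[-0.095,-0.0286,0.063,0,0.6],[-0.095,-0.0286,0.063,0,0.6]]])

```text
time_s: 18.72
ee_pos: [0.5316, -0.0138, 0.2673]
tool_rot: [-0.101, 0.7, -0.7, 0.1]
contact_force: [0.4, 1.0, 0.4]
finger_gap: 0.0529
```

```bash
python3 - <<'E'
from h import *
im,d=get_image('side')
cv2.imwrite('pics/s7.png',cv2.resize(im[100:280,150:350,::-1],None,fx=3,fy=3))
o=get_obs();print(o['ee_pos'],o['contact_force'],o['finger_gap'])
for i in range(3):get_image('side');print(pp('release_knob','side'),pp('gate','side'))
E
```

```text
[ 0.53327993 -0.01363072  0.26805105] [-0.65932143  0.94361802  0.46005215] 0.05290509233664495
[([0.5384, -0.0089, 0.2181], 0.65)] [([0.6258, 0.0192, 0.2301], 0.91), ([0.5359, -0.009, 0.217], 0.22)]
[([0.534, -0.0102, 0.2202], 0.69)] [([0.6269, 0.0201, 0.2295], 0.91)]
[([0.5339, -0.0105, 0.2183], 0.57)] [([0.626, 0.0185, 0.2276], 0.79), ([0.4744, -0.4622, 0.0015], 0.45)]
```

View pics/s7.png

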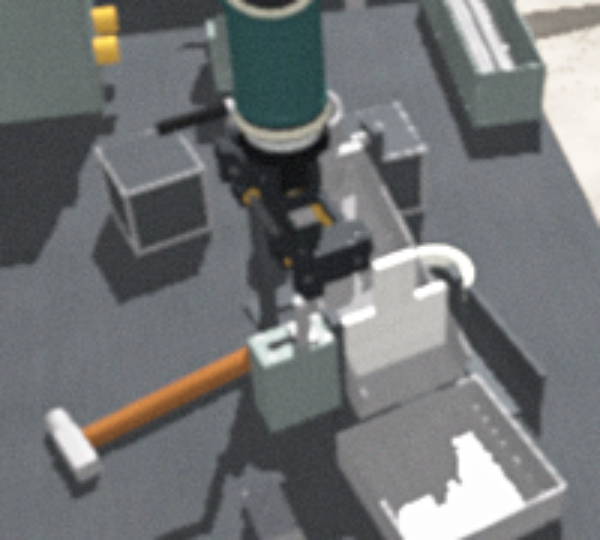

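Request:
jog_arm(deltas=[[[0.001,0.001,-0.025,0,0.6],[0.001,0.001,-0.05,0,0.6],[0.001,0.001,-0.066,0,0.6],[0.001,0.001,-0.066,0,0.6],[0.001,0.001,-0.066,0,0],[0.001,0.001,-0.066,0,0],[0.001,0.001,-0.066,0,0],[0.001,0.001,-0.066,0,0],[0.001,0.001,-0.066,0,0],[0.001,0.001,-0.066,0,0],[0.001,0.001,-0.066,0,0],[0.001,0.001,-0.066,0,0],[0.001,0.001,-0.066,0,0]]], force=25)

```text
time_s: 20.3
ee_pos: [0.5351, -0.0125, 0.2036]
tool_rot: [0.1, -0.7, 0.7, -0.101]
contact_force: [-1.4, -0.2, 5.6]
finger_gap: 0.0152
```

Request:
jog_arm(deltas=[[[-0.006,-0.0017,0,0,0],[-0.012,-0.0034,0,0,0],[-0.018,-0.0051,0,0,0],[-0.024,-0.0068,0,0,0],[-0.028,-0.008,0,0,0],[-0.031,-0.009,0,0,0],[-0.032,-0.0094,0,0,0],[-0.032,-0.0094,0,0,0],[-0.032,-0.0094,0,0,0]]])

```text
time_s: 21.05
ee_pos: [0.5059, -0.0212, 0.2036]
tool_rot: [-0.097, 0.7, -0.7, 0.104]
contact_force: [11.5, 5.0, -2.3]
finger_gap: 0.015
```

Request:
jog_arm(deltas=[[[0.001,0,0,0,0.6],[0.001,0,0,0,0.6],[0.001,0,0,0,0.6],[0.001,0,0,0,0.6],[0.001,0,0,0,0.6],[0.001,0,0,0,0.6],[0.001,0,0.02,0,0.6],[0.001,0,0.045,0,0.6],[0.001,0,0.066,0,0.6],[0.001,0,0.066,0,0.6],[0.025,0.007,0.066,0,0.6],[0.055,0.016,0.066,0,0.6],[0.09,0.027,0.066,0,0.6],[0.125,0.037,0.066,0,0.6],[0.125,0.037,0.066,0,0.6]]])

```text
time_s: 22.3
ee_pos: [0.6318, 0.0165, 0.2659]
tool_rot: [-0.101, 0.7, -0.7, 0.101]
contact_force: [-1.1, -0.0, -0.9]
finger_gap: 0.0529
```

```bash
python3 - <<'E'
from h import *
im,d=get_image('side')
cv2.imwrite('pics/s8.png',cv2.resize(im[100:280,150:350,::-1],None,fx=3,fy=3))
o=get_obs();print(o['ee_pos'],o['contact_force'],o['finger_gap'])
for i in range(2):get_image('side');print(pp('release_knob','side'),pp('gate','side'))
E
```

```text
[0.62913462 0.01580898 0.26603287] [-0.17070601  0.60378228 -0.48986494] 0.05314216135869543
[([0.5069, -0.0205, 0.2167], 0.64)] [([0.6256, 0.0143, 0.2281], 0.64)]
[([0.5079, -0.0162, 0.2146], 0.55)] [([0.6274, 0.0178, 0.2269], 0.58), ([0.7111, 0.1973, 0.0043], 0.24)]
```

View pics/s8.png

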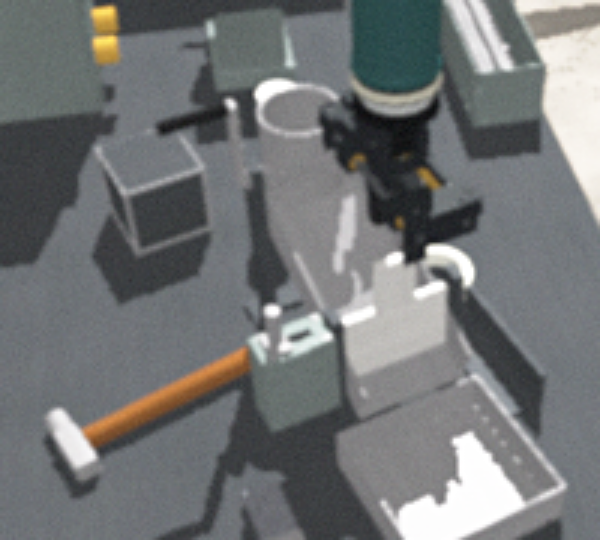

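Knob is at the outer end of its slot. Now grip the tab again.

Request:
jog_arm(deltas=[[[0,0,-0.025,0,0.6],[0,0,-0.05,0,0.6],[0,0,-0.061,0,0.6],[0,0,-0.061,0,0.6],[0,0,-0.061,0,0],[0,0,-0.061,0,0],[0,0,-0.061,0,0],[0,0,-0.061,0,0],[0,0,-0.061,0,0],[0,0,-0.061,0,0],[0,0,-0.061,0,0],[0,0,-0.061,0,0],[0,0,-0.061,0,0],[0,0,-0.061,0,0]]], force=35)

```text
time_s: 23.82
ee_pos: [0.6279, 0.0151, 0.2082]
tool_rot: [0.1, -0.7, 0.7, -0.101]
contact_force: [-0.9, 0.1, 3.0]
finger_gap: 0.0096
```

Request:
jog_arm(deltas=[[[0,0,0.003,0,0],[0,0,0.007,0,0],[0,0,0.011,0,0],[0,0,0.013,0,0],[0,0,0.013,0,0]]])

```text
time_s: 24.23
ee_pos: [0.6278, 0.0151, 0.2212]
tool_rot: [-0.1, 0.7, -0.7, 0.101]
contact_force: [3.0, 0.3, -2.2]
finger_gap: 0.0097
```

Free. Lift on to about 57 mm.

Request:
jog_arm(deltas=[[[0,0,0.008,0,0],[0,0,0.017,0,0],[0,0,0.026,0,0],[0,0,0.034,0,0],[0,0,0.04,0,0],[0,0,0.0435,0,0],[0,0,0.0435,0,0],[0,0,0.0435,0,0],[0,0,0.0435,0,0],[0,0,0.0435,0,0],[0,0,0.0435,0,0],[0,0,0.0435,0,0],[0,0,0.0435,0,0],[0,0,0.0435,0,0],[0,0,0.0435,0,0],[0,0,0.0435,0,0]]])

```text
time_s: 25.57
ee_pos: [0.6278, 0.0151, 0.2639]
tool_rot: [-0.1, 0.7, -0.7, 0.1]
contact_force: [5.6, 1.3, -2.5]
finger_gap: 0.0094
```

```bash
python3 - <<'E'
from h import *
im,d=get_image('side')
cv2.imwrite('pics/s9.png',cv2.resize(im[100:300,150:350,::-1],None,fx=3,fy=3))
o=get_obs();print(o['ee_pos'],o['contact_force'],o['finger_gap'])
for i in range(2):get_image('side');print(pp('release_knob','side'),pp('gate','side'),pp('crank','side'))
im,d=get_image('top')
cv2.imwrite('pics/t9.png',cv2.resize(im[130:330,80:360,::-1],None,fx=2.8,fy=2.8))
E
```

```text
[0.62777991 0.01513328 0.26389923] [ 4.67192232  1.25302843 -2.95121324] 0.009594000737658752
[([0.507, -0.0197, 0.2197], 0.5)] [([0.6267, 0.0188, 0.2822], 0.6)] [([0.4556, 0.1595, 0.313], 0.71), ([0.385, 0.0732, 0.0018], 0.23)]
[([0.5074, -0.0174, 0.2175], 0.55), ([0.6431, -0.1223, 0.0192], 0.21)] [([0.6266, 0.0176, 0.2841], 0.75), ([0.6458, -0.1218, 0.0229], 0.19)] [([0.4547, 0.1574, 0.3133], 0.98)]
```

View pics/s9.png

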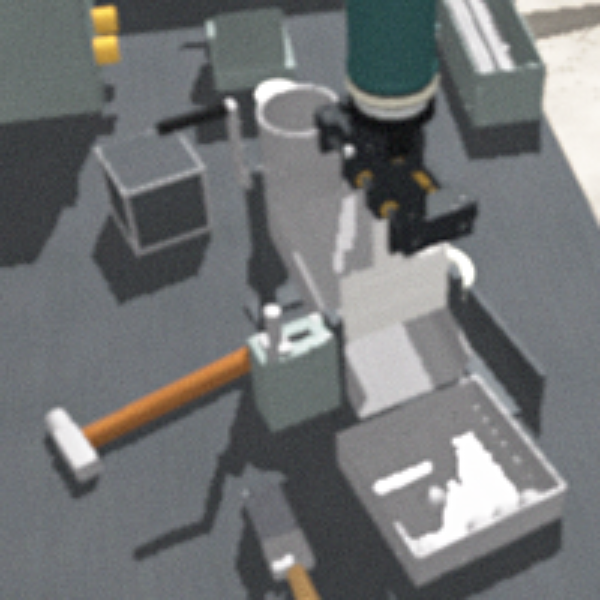

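View pics/t9.png

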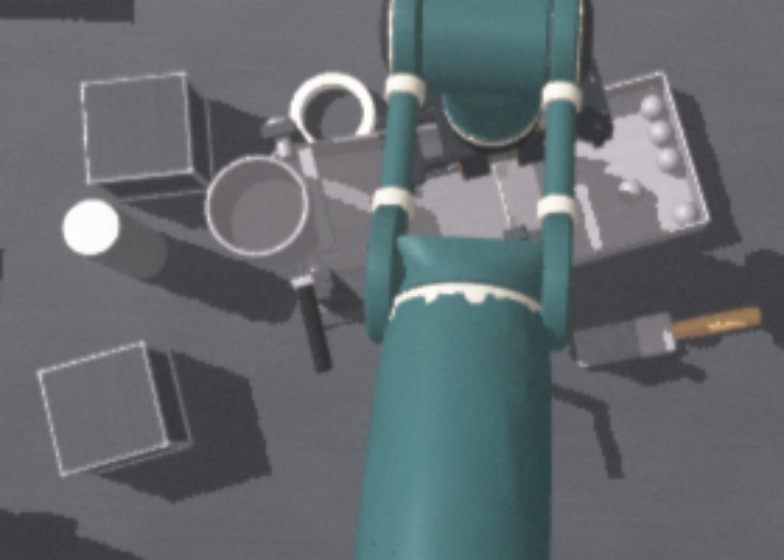

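Request:
jog_arm(deltas=[[[0,0,0.001,0,0],[0,0,0.002,0,0],[0,0,0.002,0,0],[0,0,0.002,0,0],[0,0,0.002,0,0],[0,0,0.002,0,0]]])

```text
time_s: 26.57
ee_pos: [0.6278, 0.0151, 0.266]
tool_rot: [-0.1, 0.7, -0.7, 0.101]
contact_force: [5.1, 1.2, -2.1]
finger_gap: 0.01
```

```bash
python3 - <<'E'
from h import *
im,d=get_image('top')
cv2.imwrite('pics/t10.png',cv2.resize(im[130:250,200:360,::-1],None,fx=4,fy=4))
o=get_obs();print(o['time_s'],o['ee_pos'],o['contact_force'],o['finger_gap'])
get_image('side');print(pp('gate','side'),pp('crank','side'))
E
```

```text
26.6167 [0.62778604 0.0151109  0.26606315] [ 5.36682246  1.9532126  -2.42061215] 0.009339704451841417
[([0.6251, 0.0176, 0.2871], 0.64), ([0.7351, -0.1426, 0.0157], 0.15)] [([0.4547, 0.1569, 0.3145], 0.7)]
```

View pics/t10.png

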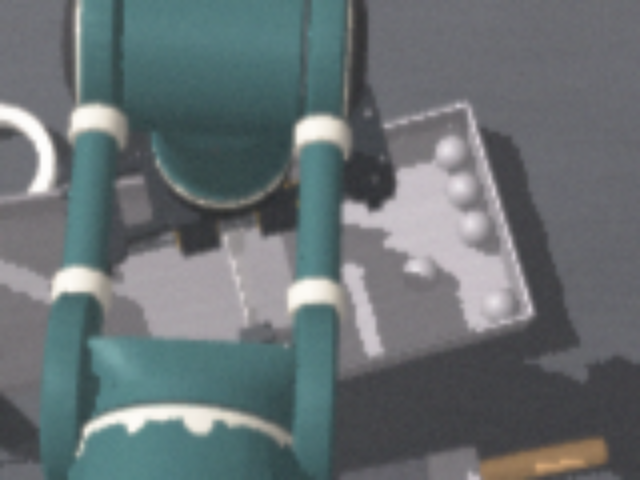

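All five balls lie in the tray: four near its far wall and one at (420,268). The gate is held about 58 mm up.

```bash
python3 -c "
from plant import *
print(job_done())"
```

```text
the job is handed in; nothing more can be done
None
```

The job is done and handed in at about 26.6 s, with the gripper still holding the raised gate.

- **Tub:** I tipped it by the crank to about 2.0 rad. All five balls showed at the gate, and I turned the tub back upright; the crank handle read 313–315 mm high afterwards (315 is upright).
- **First tug:** The gate rose about 7.5 mm and then stopped hard at about 24 N, so it was caught. I let it down again.
- **Release:** I slid the knob about 30 mm, all the way to its end stop, away from the gate.
- **Second pull:** The gate came up freely. The last checks showed it about 58 mm up, with its top edge at about 287 mm, the height of the top stop, and only a few newtons on the tool.
- **Balls and bench:** The last top picture shows all five balls in the tray. In the views I took, the other bench items I could see looked unmoved. I did not measure their positions.

Two things were off along the way. While tipping, the handle slipped about 9 mm along the finger pads, with up to about 25 N at the wrist. The two cameras also differed by a few millimetres in y. Neither affected the result.

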